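Stock the display hook with filling knives, largest at the back

ROBOT

A 6-joint arm with a two-finger parallel gripper is mounted at the origin on the work surface. World frame = base frame: x ahead of the robot, y to its left, z up, the work surface at z = 0. Lengths are in m, angles in rad, forces in N, time in s.
With the tool pointing down it reaches from about 0.375 to 0.975 m from the base axis. Payload 3.8 kg.
Tool frame: the origin (TCP) lies where the fingers leave the gripper's body, on its centre line; the fingertips stand 73 mm ahead of it and the grasp point (between the pads) lies 54 mm ahead of it (nose_length is the distance from the TCP to the fingertips, in m); z points along the fingers, y is the line along which they close (so a half turn about z gives the same grasp; the last joint's range is limited). The gripper opens to 85 mm and grips with 20 to 120 N. Pads are 22 mm wide; open, the fingers measure 114 mm over their backs; the gripper's body (76 mm by 85 mm) begins 54 mm behind the grasp point. The pads swing forward as they close: fully open they stand 13 mm farther back than shut.
Start: joints at [1.191, 0.264, 1.604, -0, 1.274, -0.037], TCP at [0.227, 0.636, 0.304] pointing down, gripper open.
Joint ranges: [-2.63, 2.63], [-0.94, 2.18], [0.31, 2.57], [-1.31, 4.45], [0, 2.66], [-2.55, 2.55]. Speed limits (rad/s): [2.57, 2.57, 3.14, 3.14, 3.14, 3.14].

INTERFACE

Orientations are given as a rotation vector (axis times angle).
In Python, from workcell import read_state, read_camera, calibration, finish_job, look_for, cut_out, tip_of, nose_length gives the robot as it stands.
- The arm moves only by the tool step_arm, never from a script. Its argument "targets" is a list of rows, each a list of 3 entries, a list of its own where there are three numbers: the turn, a rotation vector about the tool's x, y, z in rad, then the shift along the tool's x, y, z in mm, then the finger opening in mm, from 0 to 85.4. In form: [[[ax, ay, az], [x, y, z], grip], ...]. A call has 1 to 5 rows; each row shifts and turns the commanded pose from where the row before left it, along the tool's axes as they then stand; what a row does not reach is not made up. A row lasts 1/12 s, in which the tool goes at most 41.7 mm and 7.16 degrees, less where a joint would pass 70% of its speed; a pose out of reach is approached as far as the arm can. A call with a gripper value outside its range is refused whole. The fingers move at their own pace and stop on an object; "grip_force" is the grip in N (left out, the last holds). Time passes only in rows, so rows that do not move let the fingers close. It gives the time, the measured TCP pose, the force, the opening and the grip force at its end, in the units of the state.
- read_state(): the state, without advancing time (a new reading comes with each control period).
- read_camera(name): name is "scene" or "top" or "wrist"; returns the picture (400x640x3 uint8, red, green, blue); there is no depth.
- calibration(name): a dict with "camera_matrix" (3x3 intrinsics, pixels), "dist_coeffs" ([k1, k2, p1, p2, k3] as OpenCV has them; the pictures are not rectified), "R" (3x3) and "t" (3): a world point X has camera coordinates R X + t. Camera axes: x right, y down, z forward; pixel columns grow to the right and rows downward; lengths in m; the calibration is good to about 2 mm. A picture is of the moment at which its call begins: read the wrist's pose just before it. calibration takes no time and is no camera call; for the wrist camera it gives the pose at the moment of the call.
- finish_job(): hands the job in; it is judged then, once.
Trained networks look in the newest picture that a camera, given by its name, has taken for a name from the list of things; names that differ only in an ending like _2 or _b are one class to them, and where a whole thing is asked for, a point or a joint stands for the part that bears it (a point fixed in the world has none). Each returns a list of dicts, best first, with "score" (0 to 1); they miss things now and then, are a little off and sometimes report something else, mostly with a low value. They report only what shows in the picture. A call takes as long as a camera call.
- look_for(camera, query): "extent" ([left, top, right, bottom] in pixels, round what is visible of it).
- cut_out(camera, query): "region" (400x640 bool, what is visible of it) and "extent" ([left, top, right, bottom] in pixels, round what is visible of it).
- tip_of(camera, query): "at" ([row, column] in pixels: a listed point, or the origin of a listed thing).
The state is a dict: "time": time; "q": joint angles; "joint_vel": joint speeds; "joint_torque": joint torques, N m; "tool_pos": TCP position; "tcp_rot": TCP orientation; "wrist_force": force on the tool from outside, world axes, zero at the start; "torque": the same for the moment, N m; "width": opening from 0.0 (shut) to 1.0 (fully open); "grip_force": force on a finger pad.
Only numpy, scipy, OpenCV 4.12 (cv2) and the standard library are available. Lean on these libraries where they do the work, as an engineer would, in place of code of your own. Each camera call takes 0.05 s, during which the arm holds its last target. There are 200 camera calls.

TASK

Hang the three filling knives by their eyes on the counter display hook, one at a time, the large one first, then the medium, then the small. Feel for the orange back stop with the large knife and push it home gently until the stop just gives by a few millimetres, no more, and let the knife hang; then slide each smaller one back until it touches the one behind, leaving all three hanging freely in a snug row. Do not ram anything against the hook, and leave the bottle, can and carton where they are.

Things in the scene. Friction and masses are not known exactly. Their poses are not given: they have to be found in the camera images.
- hook: fixed stand with one steel prong, a level round bar 8 mm thick along its -x axis: axis at z=225 mm, y=0, from the 16 mm upright (at x=+20 mm, 227 mm high) to x=-152 mm, where the tip turns up. Origin on the table, 20 mm to the prong's side of the upright. Base plate 170 x 140 x 10 mm high. Hanging freely, an eye's centre is at z=218 mm, 7 mm below the prong's axis
- prong_tip (a point): centre of the prong's turned-up end, 160 mm from the stand's origin along its -x and 8 mm above the prong's axis (z=233 mm). The tip's top is at z=237 mm, its outermost point at x=-164 mm of the stand; the bar is straight again 12 mm behind that. An eye passes the tip with its centre 4 mm above the prong's axis (z=229 mm, 3 mm either way)
- stop (a joint): how far (m) the orange back stop, an upright disc 32 mm across round the prong, has been pushed from its setting towards the upright (stand's +x); 0 at first, at most 0.03. The setting is not measured: its front face is anywhere from x=-50 to -20 mm of the stand; find it by touch. Friction holds it below about 6 N; it stays where pushed. Wanted: 1 to 8 mm, aim for 4
- rack: fixed plywood block 180 (x) x 172 (y) x 70 mm high with three slots along its y, at x=-55.5, 0, 55.5 mm, 8 mm wide, 152 long, 65 deep, holding the knives in any order. Origin: centre of its underside. Raise a knife by its blade length plus 8 mm to free it; it can then go sideways along the block's y, clear of the others
- knife_large: large filling knife, red handle, steel blade 140 mm wide (y), 3 mm thick (x), 62 mm long (down); 186 mm high, 160 g +-30%. Starts loose and upright in a slot. Origin: centre of handle's foot, resting on the block; z up, x through its thickness. Handle 26 mm thick (x), 30 wide (y); from z=94 to 124 mm a hanging loop 26 thick, 34 wide
- eye_large (a point): centre of the eye in the large knife's loop, 105 mm above its origin: a window 18 mm wide (y) and 22 mm high (z) straight through in x, with 8 mm of plastic at either side and above. The loop can be gripped at this height across its two sides (34 mm), fingers closing along y, which leaves the eye free
- knife_medium: medium filling knife, yellow handle, steel blade 100 mm wide (y), 3 mm thick (x), 57 mm long (down); 171 mm high, 120 g +-30%. Starts loose and upright in a slot. Origin: centre of handle's foot, resting on the block; z up, x through its thickness. Handle 26 mm thick (x), 30 wide (y); from z=84 to 114 mm a hanging loop 26 thick, 34 wide
- eye_medium (a point): centre of the eye in the medium knife's loop, 95 mm above its origin: a window 18 mm wide (y) and 22 mm high (z) straight through in x, with 8 mm of plastic at either side and above. The loop can be gripped at this height across its two sides (34 mm), fingers closing along y, which leaves the eye free
- knife_small: small filling knife, green handle, steel blade 60 mm wide (y), 3 mm thick (x), 52 mm long (down); 156 mm high, 90 g +-30%. Starts loose and upright in a slot. Origin: centre of handle's foot, resting on the block; z up, x through its thickness. Handle 26 mm thick (x), 30 wide (y); from z=74 to 104 mm a hanging loop 26 thick, 34 wide
- eye_small (a point): centre of the eye in the small knife's loop, 85 mm above its origin: a window 18 mm wide (y) and 22 mm high (z) straight through in x, with 8 mm of plastic at either side and above. The loop can be gripped at this height across its two sides (34 mm), fingers closing along y, which leaves the eye free
- oil: bystander: yellow oil bottle with a green cap, 60 mm across, 150 mm high; origin: centre of its underside
- can: bystander: blue can, 60 mm across, 130 mm high; origin: centre of its underside
- carton: bystander: cardboard carton 60 x 80 x 50 mm high; origin: centre of its underside

How it is judged:
By the outcome, as a careful person would: the job done as asked, in the order asked, and still so for the second after the job is handed in, with the robot touching nothing.
It also fails if it takes over 72 s, if anything falls off the work surface, if the arm or the gripper's body presses on something with over 40 N, if the wrist force passes 120 N, or if a joint passes its speed limit or range.

## Working session

There is one attempt and no reset: what is moved stays moved. The work goes in short steps, Python scripts to look and compute and a tool call to move; the robot and the scene stay as the last step left them, time stands still between calls to the robot, and variables do not carry over. Pictures are saved under pics/ and viewed, at most 10 in all, crops included, and the job is handed in when it is done.

Besides the shell and the picture viewer there is one more tool, called after ">>>" as a command line: name --argument value ..., lists and objects as JSON in quotes. step_arm: Moves the arm, as the interface text tells. Its arguments: {"type":"object","properties":{"targets":{"type":"array","items":{"type":"array"}},"grip_force":{"type":"number"}},"required":["targets"]}

```bash
ls; mkdir -p pics; python3 - <<'E'
from workcell import *
import cv2,numpy as np
s=read_state();print({k:np.round(v,3).tolist() for k,v in s.items()},nose_length)
for c in("scene","top"):
    im=read_camera(c);cv2.imwrite(f"pics/{c}0.png",im[:,:,::-1])
    k=calibration(c);print(c,np.round(k["camera_matrix"],1).tolist(),np.round(k["R"],3).tolist(),np.round(k["t"],3).tolist())
    for q in("hook","prong_tip","rack","knife_large","eye_large","knife_medium","eye_medium","knife_small","eye_small","oil","can","carton"):
        r=tip_of(c,q);print(q,[(np.round(a["at"]).tolist(),round(a["score"],2)) for a in r[:2]])
E
```

```text
pics
{'time': 0.0, 'q': [1.191, 0.265, 1.605, -0.0, 1.274, -0.037], 'joint_vel': [-0.0, -0.0, 0.001, 0.001, -0.0, -0.0], 'joint_torque': [-0.001, -51.512, -36.731, -0.0, 0.013, 0.0], 'tool_pos': [0.227, 0.635, 0.303], 'tcp_rot': [-0.536, -3.095, 0.003], 'wrist_force': [0.261, -0.928, -0.315], 'torque': [0.018, 0.027, 0.025], 'grip_force': 0.0, 'width': 0.999} 0.0726
scene [[511.5, 0.0, 322.3], [0.0, 511.5, 198.0], [0.0, 0.0, 1.0]] [[0.723, 0.691, 0.005], [0.482, -0.5, -0.719], [-0.494, 0.522, -0.695]] [-0.441, -0.155, 1.996]
hook [([275.0, 293.0], 0.94)]
prong_tip [([195.0, 256.0], 0.89)]
rack [([193.0, 334.0], 0.97)]
knife_large []
eye_large [([150.0, 319.0], 0.76)]
knife_medium [([186.0, 341.0], 0.83)]
eye_medium [([167.0, 345.0], 0.67)]
knife_small [([178.0, 332.0], 0.77)]
eye_small [([159.0, 332.0], 0.74), ([274.0, 291.0], 0.34)]
oil [([293.0, 205.0], 0.76), ([195.0, 254.0], 0.48)]
can [([247.0, 360.0], 0.98)]
carton [([162.0, 388.0], 0.8)]
top [[384.9, 0.0, 320.3], [0.0, 384.9, 201.4], [0.0, 0.0, 1.0]] [[0.025, -1.0, -0.015], [-0.994, -0.023, -0.108], [0.108, 0.017, -0.994]] [0.019, 0.609, 1.128]
hook [([188.0, 387.0], 0.83), ([227.0, 266.0], 0.66)]
prong_tip []
rack [([242.0, 272.0], 0.89)]
knife_large [([263.0, 266.0], 0.82)]
eye_large [([262.0, 262.0], 0.8)]
knife_medium [([226.0, 268.0], 0.57)]
eye_medium [([220.0, 260.0], 0.78)]
knife_small [([243.0, 265.0], 0.53)]
eye_small [([244.0, 260.0], 0.6)]
oil [([235.0, 456.0], 0.63)]
can [([167.0, 315.0], 0.62), ([222.0, 260.0], 0.26)]
carton [([227.0, 186.0], 0.92)]
```

```bash
python3 - <<'E'
import cv2,numpy as np
a=cv2.imread("pics/scene0.png");b=cv2.imread("pics/top0.png")
a=cv2.resize(a[100:340,150:450],(800,640))[:600]; 
cv2.imwrite("pics/s1.png",a)
b=cv2.resize(b[120:320,150:500],(800,457));cv2.imwrite("pics/t1.png",b)
E
```

```text
(no output)
```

View pics/s1.png

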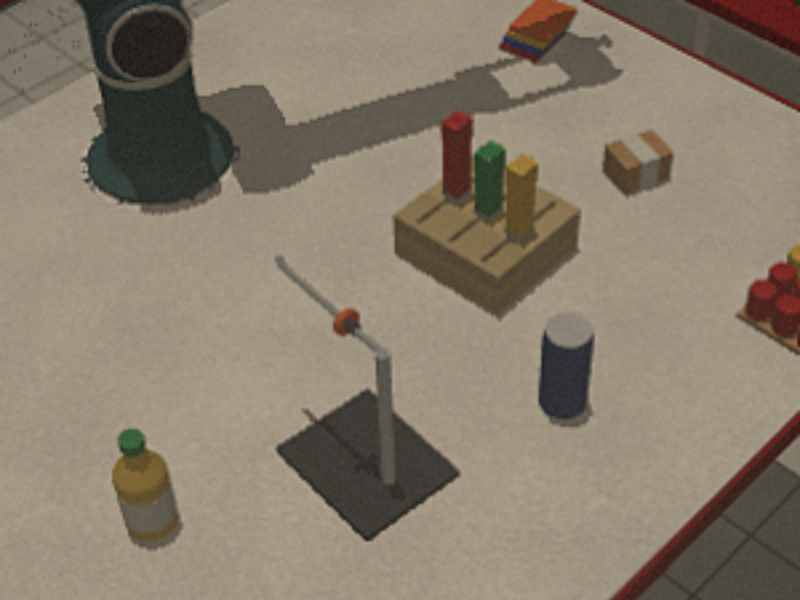

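View pics/t1.png

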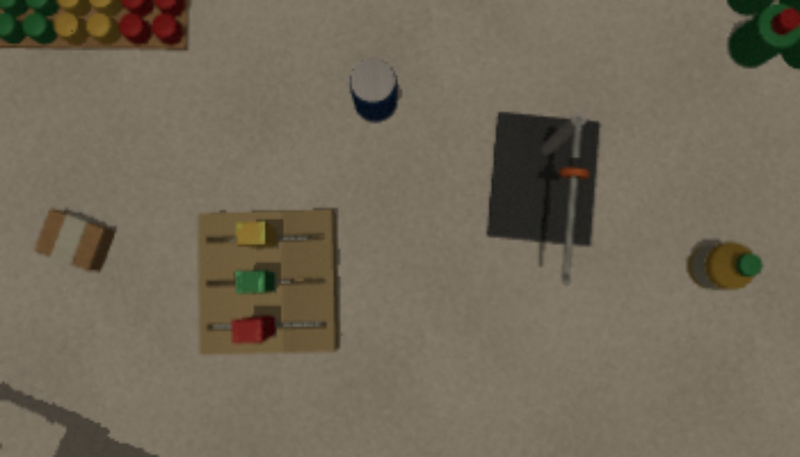

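The scene crop shows the rack with the red knife nearest the robot, then green, then yellow. The prong tip is at full-image (255,198), the stand's upright top at (294,233), and the orange disc sits between them. The top crop shows the rack's top corners near full-image (238,213), (296,211), (298,272) and (238,274), the prong tip at (398,242), and the upright top at (402,173).

```bash
cat > h.py <<'E'
from workcell import *
import cv2,numpy as np
from scipy.optimize import least_squares
from scipy.spatial.transform import Rotation as Ro
def proj(k,X):
    X=np.atleast_2d(np.asarray(X,float))
    p,_=cv2.projectPoints(X,cv2.Rodrigues(k["R"])[0],k["t"],k["camera_matrix"],np.array(k["dist_coeffs"]));return p[:,0]
def fit(obs,x0):
    "obs: list of (calib, body points Nx3, pixels Nx2 (col,row)); pose x,y,yaw"
    def P(p,B):
        c,s=np.cos(p[2]),np.sin(p[2]);B=np.asarray(B,float)
        return np.c_[p[0]+c*B[:,0]-s*B[:,1],p[1]+s*B[:,0]+c*B[:,1],B[:,2]]
    f=lambda p:np.concatenate([(proj(k,P(p,B))-px).ravel() for k,B,px in obs])
    r=least_squares(f,x0,loss="soft_l1");return r.x,f(r.x)
def ray(k,px,z):
    "world point on the pixel's (col,row) ray at height z"
    n=cv2.undistortPoints(np.array([[px]],float),k["camera_matrix"],np.array(k["dist_coeffs"]))[0,0]
    d=k["R"].T@np.array([n[0],n[1],1]);c=-k["R"].T@k["t"];return c+d*(z-c[2])/d[2]
E
python3 - <<'E'
from h import *
S,T=calibration("scene"),calibration("top")
ct=lambda a:np.array(a)/(800/350)+[150,120]; cs=lambda a:np.array(a)/(800/300)+[150,100]
h=[[-.160,0,.237],[.020,0,.227]]
base=[[s*.085,t*.07,.01] for s in(1,-1) for t in(1,-1)]
# top: far-left,far-right,near-left,near-right
p,r=fit([(T,h,ct([[567,282],[577,120]])),(S,h,cs([[280,258],[384,354]]))],[.8,-.2,0]);print("hook",p.round(4),r.round(1))
p,r=fit([(T,[[.09,.086,.07],[.09,-.086,.07],[-.09,.086,.07],[-.09,-.086,.07]],ct([[199,213],[336,209],[200,353],[339,348]])),
 (S,[[-.09,.086,.07],[-.09,-.086,.07],[.09,-.086,.07],[.09,.086,.07]],cs([[485,165],[395,218],[499,275],[580,211]]))],[.55,.1,0]);print("rack",p.round(4),r.round(1))
# plain triangulated tops
for n,z,a,b in(("L",.07+.124,(249,330),(457,119)),("S",.174,(250,284),(489,150)),("M",.184,(250,233),(521,163))):
    print(n,ray(T,ct(a),z).round(3),ray(S,cs(b),z).round(3))
for n,a,z in(("oil",[456,235],0),("can",[315,167],0),("carton",[186,227],0)): print(n,ray(T,a,z).round(3))
E
```

```text
hook [ 0.6477 -0.1752 -0.0718] [-0.  -0.7  0.2 -0.8 -0.7 -1.3 -0.4 -1.2]
rack [0.4821 0.1849 0.0558] [ 0.3 -1.2 -1.3 -1.3  0.6 -0.5 -1.   0.2 -3.4 -4.6 -1.1 -0.9 -0.5  1.3
 -0.1 -0.6]
L [0.424 0.185 0.194] [0.425 0.188 0.194]
S [0.476 0.189 0.174] [0.481 0.188 0.174]
M [0.534 0.189 0.184] [0.535 0.188 0.184]
oil [ 0.517 -0.389  0.   ]
can [0.72  0.054 0.   ]
carton [0.521 0.453 0.   ]
```

```bash
cat >> h.py <<'E'
def go(pos,yaw,tilt=None):
    "print turn rows and then shift (mm, tool axes after the turn) to bring grasp point to pos, tool x along world yaw, pointing down"
    s=read_state();R0=Ro.from_rotvec(s["tcp_rot"])
    x=np.array([np.cos(yaw),np.sin(yaw),0]);z=np.array([0,0,-1.]);R1=Ro.from_matrix(np.c_[x,np.cross(z,x),z])
    tcp=np.array(pos)-R1.as_matrix()[:,2]*.054
    w=(R0.inv()*R1).as_rotvec();d=R1.inv().apply(tcp-s["tool_pos"])*1e3
    print("t",round(s["time"],2),"turn",w.round(3),"deg",np.degrees(np.linalg.norm(w)).round(1),"shift",d.round(1),"|",np.linalg.norm(d).round(),"F",np.round(s["wrist_force"],1),"grasp now",(s["tool_pos"]+R0.apply([0,0,.054])).round(4),"w",round(s["width"],2),"g",round(s["grip_force"],1))
E
python3 - <<'E'
from h import *
go([.45,.186,.250],np.pi+.056)
k=calibration("wrist");c=-k["R"].T@k["t"];s=read_state();print((c-s["tool_pos"]).round(3),k["R"][2].round(3),Ro.from_rotvec(s["tcp_rot"]).inv().apply(c-s["tool_pos"]).round(3))
E
```

```text
t 1.3 turn [-0.     0.    -0.399] deg 22.8 shift [-1.976e+02 -4.615e+02 -1.000e-01] | 502.0 F [-1.3  0.8  0.8] grasp now [0.2269 0.6357 0.2499] w 1.0 g 0.0
[-0.069  0.025  0.069] [ 0.268 -0.097 -0.959] [ 0.073 -0.    -0.069]
```

>>> step_arm --targets '[[[0,0,-0.1],[0,0,0],85],[[0,0,-0.1],[0,0,0],85],[[0,0,-0.1],[0,0,0],85],[[0,0,-0.1],[0,0,0],85],[[0,0,0],[-14,-33,0],85]]'

```text
time: 1.72
tool_pos: [0.2408, 0.6071, 0.3036]
tcp_rot: [0.102, -3.139, -0.006]
wrist_force: [0.9, -0.2, 0.3]
width: 0.998
grip_force: 0.0
```

>>> step_arm --targets '[[[0,0,0],[-14,-33,0],85],[[0,0,0],[-14,-33,0],85],[[0,0,0],[-14,-33,0],85],[[0,0,0],[-14,-33,0],85],[[0,0,0],[-14,-33,0],85]]'

```text
time: 2.13
tool_pos: [0.3225, 0.4413, 0.304]
tcp_rot: [-0.091, 3.14, 0.0]
wrist_force: [-0.0, 0.0, 0.2]
width: 0.994
grip_force: 0.0
```

>>> step_arm --targets '[[[0,0,0],[-14,-33,0],85],[[0,0,0],[-14,-33,0],85],[[0,0,0],[-14,-33,0],85],[[0,0,0],[-14,-33,0],85],[[0,0,0],[-14,-33,0],85]]'

```text
time: 2.55
tool_pos: [0.4018, 0.2805, 0.3042]
tcp_rot: [-0.09, 3.139, 0.001]
wrist_force: [0.3, 1.3, -1.1]
width: 1.0
grip_force: 0.0
```

>>> step_arm --targets '[[[0,0,0],[-14,-33,0],85],[[0,0,0],[-14,-33,0],85],[[0,0,0],[-14,-33,0],85],[[0,0,0],[0,0,0],85]]'

```text
time: 2.88
tool_pos: [0.4511, 0.1809, 0.3043]
tcp_rot: [-0.082, 3.138, -0.004]
wrist_force: [-0.2, 1.0, 1.2]
width: 0.995
grip_force: 0.0
```

```bash
python3 - <<'E'
from h import *
go([.424,.186,.25],np.pi+.056)
k=calibration("wrist");im=read_camera("wrist");cv2.imwrite("pics/w1.png",im[:,:,::-1])
for q in("knife_large","knife_medium","knife_small"):
    for r in look_for("wrist",q)[:1]: print(q,np.round(r["extent"]),round(r["score"],2))
for q,z in(("eye_large",.194),("eye_medium",.184),("eye_small",.174)):
    for r in tip_of("wrist",q)[:1]: print(q,np.round(r["at"]),round(r["score"],2),ray(k,r["at"][::-1],z-.019).round(4))
E
```

```text
t 2.88 turn [-0.003  0.002 -0.004] deg 0.3 shift [26.8  6.6  0.3] | 28.0 F [-0.2  1.   1.2] grasp now [0.4513 0.1808 0.2503] w 0.99 g 0.0
knife_large [250. 140. 393. 204.] 0.58
knife_medium [294. 275. 344. 351.] 0.66
knife_small [297. 205. 353. 276.] 0.94
eye_large [176. 328.] 0.65 [0.4235 0.1865 0.175 ]
eye_medium [318. 319.] 0.84 [0.5341 0.1877 0.165 ]
eye_small [243. 327.] 0.78 [0.4778 0.1903 0.155 ]
```

View pics/w1.png

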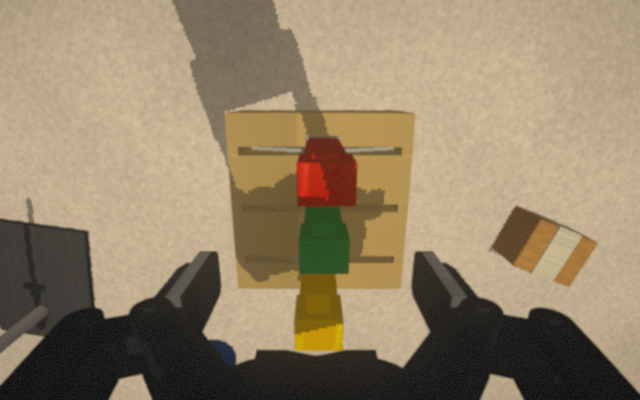

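The wrist image shows the red knife top at about (327,185), the green at (325,255) and the yellow at (318,325). The rack edges run nearly parallel to the image rows, and the large slot runs from (240,150) to (400,151).

```bash
python3 - <<'E'
from h import *
k=calibration("wrist")
for a,b,z in(((240,150),(400,151),.07),((245,208),(396,208),.07),((248,260),(393,259),.07),((227,111),(413,111),.07)):
    A,B=ray(k,a,z),ray(k,b,z);d=A-B; print(A.round(4),B.round(4),np.linalg.norm(d).round(4),"yaw",np.arctan2(d[0],-d[1]).round(4))
go([.4235,.1865,.175],np.pi+.045)
E
```

```text
[0.425  0.1155 0.07  ] [0.4171 0.2628 0.07  ] 0.1476 yaw 0.0538
[0.4812 0.1201 0.07  ] [0.4724 0.2662 0.07  ] 0.1464 yaw 0.06
[0.537 0.123 0.07 ] [0.527  0.2703 0.07  ] 0.1477 yaw 0.0677
[0.3905 0.1038 0.07  ] [0.3805 0.2699 0.07  ] 0.1664 yaw 0.06
t 3.23 turn [ 0.    -0.     0.014] deg 0.8 shift [24.9  0.8 74.8] | 79.0 F [ 0.3 -0.  -0.1] grasp now [0.4484 0.1869 0.2498] w 0.99 g 0.0
```

>>> step_arm --targets '[[[0,0,0],[26,1,10],85],[[0,0,0],[0,0,33],85],[[0,0,0],[0,0,32],70],[[0,0,0],[0,0,0],60],[[0,0,0],[0,0,0],50]]'

```text
time: 3.65
tool_pos: [0.4212, 0.1855, 0.2274]
tcp_rot: [0.093, -3.136, 0.002]
wrist_force: [0.8, -0.2, 0.7]
width: 0.602
grip_force: 0.0
```

```bash
python3 - <<'E'
from h import *
go([.4225,.1865,.175],np.pi+.056)
E
```

```text
t 3.65 turn [-0.001 -0.005  0.003] deg 0.3 shift [-1.4  0.9 -1.6] | 2.0 F [ 0.8 -0.2  0.7] grasp now [0.4209 0.1854 0.1734] w 0.6 g 0.0
```

>>> step_arm --targets '[[[0,0,0],[0,0,0],30],[[0,0,0],[0,0,0],28],[[0,0,0],[0,0,0],28],[[0,0,0],[0,0,0],28],[[0,0,0],[0,0,0],28]]' --grip_force 60

```text
time: 4.07
tool_pos: [0.4242, 0.1857, 0.2309]
tcp_rot: [-0.089, 3.137, 0.002]
wrist_force: [0.1, 0.1, 6.3]
width: 0.386
grip_force: 60.7
```

```bash
python3 - <<'E'
from h import *
go([.4225,.1865,.175],np.pi+.056)
E
```

```text
t 4.07 turn [0.001 0.003 0.001] deg 0.2 shift [1.7 0.8 1.9] | 3.0 F [0.1 0.1 6.3] grasp now [0.4244 0.1858 0.1769] w 0.39 g 60.7
```

```bash
cat >> h.py <<'E'
def avg(n=6):
    L=[]
    for _ in range(n):
        s=read_state();L.append(np.r_[s["tool_pos"],s["wrist_force"]]);read_camera("top")
    L=np.array(L);print("avg",L.mean(0).round(4),"sd",L.std(0).round(4));return L.mean(0)
E
python3 - <<'E'
from h import *
avg()
E
```

```text
avg [ 0.4242  0.1857  0.2309 -0.4946  0.3236  6.0794] sd [0.     0.     0.     0.5977 0.2578 0.4059]
```

>>> step_arm --targets '[[[0,0,0],[0,0,-15],28],[[0,0,0],[0,0,-35],28],[[0,0,0],[0,0,-37],28],[[0,0,0],[0,-20,0],28],[[0,0,0],[0,-35,0],28]]'

```text
time: 4.78
tool_pos: [0.4278, 0.132, 0.3194]
tcp_rot: [-0.095, 3.134, 0.004]
wrist_force: [0.6, -0.5, -2.2]
width: 0.391
grip_force: 60.9
```

>>> step_arm --targets '[[[0,0,0],[0,-38,0],28],[[0,0,0],[0,-38,0],28],[[0,0,0],[0,-38,0],28],[[0,0,0],[0,-38,0],28],[[0,0,0],[0,-30,0],28]]'

```text
time: 5.2
tool_pos: [0.4359, -0.0539, 0.3158]
tcp_rot: [0.088, -3.14, 0.001]
wrist_force: [1.0, -0.2, -1.5]
width: 0.39
grip_force: 61.0
```

>>> step_arm --targets '[[[0,0,0.064],[0,-10,0],28],[[0,0,0.064],[0,0,0],28],[[0,0,0],[0,0,0],28]]'

```text
time: 5.45
tool_pos: [0.4367, -0.0625, 0.3155]
tcp_rot: [-0.118, -3.138, -0.0]
wrist_force: [-0.4, -0.2, -1.6]
width: 0.396
grip_force: 61.2
```

```bash
python3 - <<'E'
from h import *
go([.438,-.160,.240],np.pi-.072)
k=calibration("wrist");im=read_camera("wrist");cv2.imwrite("pics/w2.png",im[:,:,::-1])
for r in tip_of("wrist","prong_tip")[:2]: print(np.round(r["at"]),round(r["score"],2),ray(k,r["at"][::-1],.233).round(4))
for q in ("prong_tip","hook"):
  for r in look_for("wrist",q)[:1]: print(q,np.round(r["extent"]))
print(proj(k,[[.6477-.16*np.cos(.0718),-.1752+.16*np.sin(.0718),.233],[.6477,-.1752,.225]]).round())
E
```

```text
t 5.45 turn [ 0.    -0.001 -0.003] deg 0.2 shift [ -8.3 -97.1  21.5] | 100.0 F [-0.4 -0.2 -1.6] grasp now [ 0.4366 -0.0625  0.2615] w 0.4 g 61.2
prong_tip [154. 251. 294. 362.]
hook [153. 253. 293. 361.]
[[145. 343.]
 [188. 506.]]
```

View pics/w2.png

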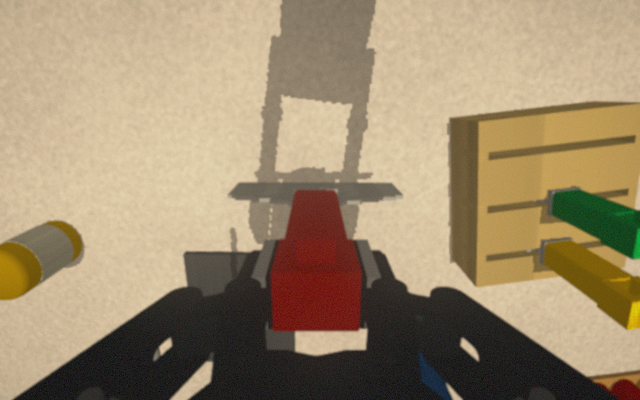

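The wrist image shows the red knife held square between the fingers, at about (315,260). The prong is hidden under the gripper. I'll refine the prong line from the top picture instead.

```bash
python3 - <<'E'
from h import *
T=calibration("top");g=cv2.imread("pics/top0.png").astype(float).sum(2)/3
P=[]
for r in range(178,242,2):
    c0=402.6-(r-173)*(4.4/69.5); a=int(round(c0))-5; w=g[r-1:r+1,a:a+11].mean(0)
    P.append((r,w.round().astype(int).tolist()))
for p in P[::3]: print(p, round(402.6-(p[0]-173)*(4.4/69.5),1))
E
```

```text
(178, [50, 50, 50, 45, 62, 88, 79, 48, 33, 32, 34]) 402.3
(184, [33, 33, 34, 53, 80, 85, 62, 35, 32, 33, 34]) 401.9
(190, [35, 30, 25, 28, 37, 35, 33, 32, 31, 35, 34]) 401.5
(196, [48, 51, 53, 57, 63, 64, 67, 68, 64, 59, 55]) 401.1
(202, [33, 35, 37, 58, 89, 90, 55, 32, 32, 35, 37]) 400.8
(208, [37, 34, 35, 47, 76, 87, 65, 39, 33, 35, 35]) 400.4
(214, [36, 36, 36, 58, 90, 95, 64, 33, 35, 34, 34]) 400.0
(220, [35, 34, 46, 74, 86, 68, 40, 35, 34, 34, 35]) 399.6
(226, [49, 49, 46, 60, 93, 95, 65, 42, 38, 39, 38]) 399.2
(232, [112, 111, 94, 81, 87, 85, 99, 108, 108, 109, 109]) 398.9
(238, [113, 113, 105, 84, 93, 96, 102, 115, 113, 112, 110]) 398.5
```

```bash
python3 - <<'E'
from h import *
T=calibration("top");g=cv2.imread("pics/top0.png").astype(float).sum(2)/3
L=[]
for r in list(range(182,188))+list(range(201,225)):
    a=int(round(402.6-(r-173)*(4.4/69.5)))-5; w=np.clip(g[r,a:a+11]-42,0,None); L.append((r,(w*np.arange(a,a+11)).sum()/w.sum()))
L=np.array(L);f=np.polyfit(L[:,0],L[:,1],1);print(f,(L[:,1]-np.polyval(f,L[:,0])).std())
A=ray(T,[np.polyval(f,182),182],.225);B=ray(T,[np.polyval(f,224),224],.225);d=A-B
print("yaw",np.arctan2(d[1],d[0]).round(4),A.round(4),B.round(4),"y at x=.488,.62:",[(B[1]+(x-B[0])*d[1]/d[0]).round(4) for x in(.44,.488,.62,.648)])
old=lambda x:-.1752+(x-.6477)*np.tan(-.0718);print([round(old(x),4) for x in(.44,.488,.62,.648)])
print("stop face approx x", ray(T,[401,199],.225)[0].round(3))
E
```

```text
[-7.79853880e-02  4.16057176e+02] 0.103366502382081
yaw -0.0754 [ 0.6414 -0.1751  0.225 ] [ 0.5348 -0.1671  0.225 ] y at x=.488,.62: [np.float64(-0.1599), np.float64(-0.1635), np.float64(-0.1735), np.float64(-0.1756)]
[np.float64(-0.1603), np.float64(-0.1637), np.float64(-0.1732), np.float64(-0.1752)]
stop face approx x 0.598
```

```bash
cat >> h.py <<'E'
YAW=-.073
def hk(x,z,dy=0): return [.6477+x*np.cos(YAW)-dy*np.sin(YAW),-.1754+x*np.sin(YAW)+dy*np.cos(YAW),z]
def gohk(x,z,dy=0):
    go(hk(x,z,dy),np.pi+YAW)
    s=read_state();g=np.array(s["tool_pos"])+Ro.from_rotvec(s["tcp_rot"]).apply([0,0,.054])-[.6477,-.1754,0]
    print("grasp in hook mm:",(Ro.from_rotvec([0,0,-YAW]).apply(g)*1e3).round(1),"Fhook",Ro.from_rotvec([0,0,-YAW]).apply(s["wrist_force"]).round(1))
E
python3 -c "
from h import *
gohk(-.200,.231)"
```

```text
t 5.65 turn [ 0.    -0.     0.004] deg 0.2 shift [-18.6 -98.7  30.7] | 105.0 F [-0.2  0.3 -1.7] grasp now [ 0.4369 -0.061   0.2617] w 0.39 g 61.2
grasp in hook mm: [-218.6   98.7  261.7] Fhook [-0.2  0.3 -1.7]
```

>>> step_arm --targets '[[[0,0,0],[-5,-30,8],28],[[0,0,0],[-5,-35,11],28],[[0,0,0],[-8,-33,11],28],[[0,0,0],[0,0,0],28],[[0,0,0],[0,0,0],28]]'

```text
time: 6.07
tool_pos: [0.4478, -0.1609, 0.2849]
tcp_rot: [-0.113, -3.137, -0.002]
wrist_force: [-0.2, 1.0, -1.4]
width: 0.39
grip_force: 62.0
```

```bash
python3 - <<'E'
from h import *
gohk(-.200,.231)
im=read_camera("scene")[100:340,150:450];im2=read_camera("top")[120:300,280:520]
cv2.imwrite("pics/c3.png",np.hstack([cv2.resize(im,(400,320),interpolation=3),cv2.resize(im2,(400,320),interpolation=3)])[:,:,::-1])
E
```

```text
t 6.07 turn [ 0.001 -0.002  0.001] deg 0.1 shift [-0.4  0.1 -0.1] | 0.0 F [-0.2  1.  -1.4] grasp now [ 0.4477 -0.1609  0.2309] w 0.39 g 62.0
grasp in hook mm: [-2.005e+02 -1.000e-01  2.309e+02] Fhook [-0.3  1.  -1.4]
```

View pics/c3.png

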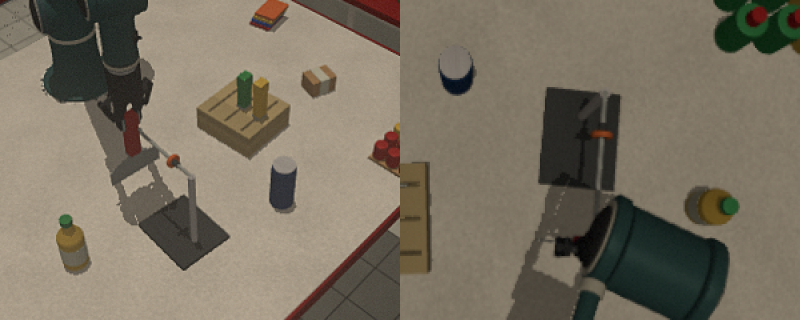

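The knife sits lined up with the prong tip (scene crop about (140,125)), so I'll thread it gently.

>>> step_arm --targets '[[[0,0,0],[-6,0,0],28],[[0,0,0],[-6,0,0],28],[[0,0,0],[-6,0,0],28],[[0,0,0],[-6,0,0],28],[[0,0,0],[-6,0,0],28]]'

```text
time: 6.58
tool_pos: [0.479, -0.1621, 0.2862]
tcp_rot: [0.11, 3.139, -0.0]
wrist_force: [0.2, -0.5, -1.9]
width: 0.391
grip_force: 62.0
```

>>> step_arm --targets '[[[0,0,0],[-6,0,0],28],[[0,0,0],[-6,0,0],28],[[0,0,0],[-6,0,0],28],[[0,0,0],[-6,0,0],28],[[0,0,0],[0,0,0],28]]'

```text
time: 7.0
tool_pos: [0.5032, -0.1644, 0.2859]
tcp_rot: [0.111, 3.139, -0.0]
wrist_force: [-0.1, -0.2, -1.6]
width: 0.39
grip_force: 62.0
```

```bash
python3 -c "
from h import *
gohk(-.100,.2265)"
```

```text
t 7.0 turn [-0.     0.001  0.002] deg 0.1 shift [-45.   -0.4   5.4] | 45.0 F [-0.1 -0.2 -1.6] grasp now [ 0.5032 -0.1644  0.2319] w 0.39 g 62.0
grasp in hook mm: [-144.9    0.4  231.9] Fhook [-0.1 -0.2 -1.6]
```

>>> step_arm --targets '[[[0,0,0],[-6,0,0],28],[[0,0,0],[-6,0,0],28],[[0,0,0],[-8,0,2],28],[[0,0,0],[-10,0,3],28],[[0,0,0],[-10,0,0],28]]'

```text
time: 7.42
tool_pos: [0.5425, -0.1671, 0.2801]
tcp_rot: [-0.111, -3.139, -0.0]
wrist_force: [0.0, -0.2, -2.1]
width: 0.387
grip_force: 62.0
```

>>> step_arm --targets '[[[0,0,0],[-8,0,0],28],[[0,0,0],[-6,0,0],28],[[0,0,0],[-5,0,0],28],[[0,0,0],[-4,0,0],28],[[0,0,0],[0,0,0],28]]'

```text
time: 7.83
tool_pos: [0.5656, -0.1688, 0.2809]
tcp_rot: [0.111, 3.139, -0.0]
wrist_force: [-0.2, -0.7, -1.7]
width: 0.393
grip_force: 62.0
```

```bash
python3 -c "
from h import *
gohk(-.070,.2265)"
```

```text
t 7.83 turn [-0.     0.     0.002] deg 0.1 shift [-12.4  -0.6   0.4] | 12.0 F [-0.2 -0.7 -1.7] grasp now [ 0.5656 -0.1688  0.2269] w 0.39 g 62.0
grasp in hook mm: [-82.4   0.6 226.9] Fhook [-0.1 -0.7 -1.7]
```

>>> step_arm --targets '[[[0,0,0],[-4,0,2],28],[[0,0,0],[-4,0,2],28],[[0,0,0],[-3,0,0],28],[[0,0,0],[-2,0,0],28],[[0,0,0],[0,0,0],28]]'

```text
time: 8.25
tool_pos: [0.5781, -0.1697, 0.2768]
tcp_rot: [0.111, 3.14, -0.0]
wrist_force: [0.2, -0.3, -2.4]
width: 0.388
grip_force: 62.0
```

```bash
python3 -c "
from h import *
gohk(-.065,.222)"
```

```text
t 8.25 turn [-0.     0.     0.002] deg 0.1 shift [-4.8 -0.7  0.8] | 5.0 F [ 0.2 -0.3 -2.4] grasp now [ 0.5781 -0.1697  0.2228] w 0.39 g 62.0
grasp in hook mm: [-69.8   0.7 222.8] Fhook [ 0.2 -0.3 -2.4]
```

>>> step_arm --targets '[[[0,0,0],[-1,0,0],28],[[0,0,0],[-1,0,0],28],[[0,0,0],[0,0,0],28]]'

```text
time: 8.5
tool_pos: [0.5799, -0.1698, 0.277]
tcp_rot: [0.111, 3.139, -0.0]
wrist_force: [-0.0, -0.5, -1.6]
width: 0.391
grip_force: 62.0
```

>>> step_arm --targets '[[[0,0,0],[-1,0,0],28],[[0,0,0],[-1,0,0],28],[[0,0,0],[0,0,0],28]]'

```text
time: 8.75
tool_pos: [0.5819, -0.1699, 0.277]
tcp_rot: [0.111, 3.139, -0.0]
wrist_force: [0.3, -0.0, -1.3]
width: 0.388
grip_force: 62.0
```

```bash
python3 -c "
from h import *
gohk(-.065,.222)"
```

```text
t 8.75 turn [-0.     0.     0.002] deg 0.1 shift [-1.  -0.7  1. ] | 2.0 F [ 0.3 -0.  -1.3] grasp now [ 0.5819 -0.1699  0.223 ] w 0.39 g 62.0
grasp in hook mm: [-66.    0.7 223. ] Fhook [ 0.4 -0.  -1.3]
```

>>> step_arm --targets '[[[0,0,0],[-1,0,0],28],[[0,0,0],[0,0,0],28]]'

```text
time: 8.92
tool_pos: [0.5829, -0.17, 0.2769]
tcp_rot: [0.111, 3.139, -0.0]
wrist_force: [0.3, -0.3, -2.1]
width: 0.392
grip_force: 62.0
```

>>> step_arm --targets '[[[0,0,0],[-1,0,0],28],[[0,0,0],[0,0,0],28]]'

```text
time: 9.08
tool_pos: [0.5839, -0.1701, 0.2769]
tcp_rot: [0.111, 3.139, -0.0]
wrist_force: [-0.4, 0.9, -1.3]
width: 0.391
grip_force: 62.0
```

>>> step_arm --targets '[[[0,0,0],[-1,0,0],28],[[0,0,0],[0,0,0],28]]'

```text
time: 9.25
tool_pos: [0.5849, -0.1701, 0.2769]
tcp_rot: [0.111, 3.139, -0.0]
wrist_force: [0.1, 0.1, -0.8]
width: 0.39
grip_force: 62.0
```

>>> step_arm --targets '[[[0,0,0],[-1,0,0],28],[[0,0,0],[0,0,0],28]]'

```text
time: 9.42
tool_pos: [0.5859, -0.1702, 0.2769]
tcp_rot: [0.111, 3.14, -0.0]
wrist_force: [0.3, -0.2, -1.3]
width: 0.389
grip_force: 62.0
```

>>> step_arm --targets '[[[0,0,0],[-1,0,0],28],[[0,0,0],[0,0,0],28]]'

```text
time: 9.58
tool_pos: [0.5869, -0.1703, 0.2769]
tcp_rot: [0.111, 3.139, -0.0]
wrist_force: [-0.1, 0.3, -1.9]
width: 0.391
grip_force: 62.0
```

>>> step_arm --targets '[[[0,0,0],[-1,0,0],28],[[0,0,0],[0,0,0],28]]'

```text
time: 9.75
tool_pos: [0.5879, -0.1704, 0.2769]
tcp_rot: [0.111, 3.139, -0.0]
wrist_force: [0.3, -0.8, -1.8]
width: 0.391
grip_force: 62.0
```

>>> step_arm --targets '[[[0,0,0],[-1,0,0],28],[[0,0,0],[0,0,0],28]]'

```text
time: 9.92
tool_pos: [0.5889, -0.1704, 0.2769]
tcp_rot: [0.111, 3.139, -0.0]
wrist_force: [0.3, -0.1, -1.7]
width: 0.392
grip_force: 62.0
```

>>> step_arm --targets '[[[0,0,0],[-1,0,0],28],[[0,0,0],[0,0,0],28]]'

```text
time: 10.08
tool_pos: [0.5897, -0.1705, 0.2768]
tcp_rot: [-0.111, -3.139, -0.0]
wrist_force: [-0.4, 0.3, -0.9]
width: 0.396
grip_force: 62.0
```

>>> step_arm --targets '[[[0,0,0],[-1,0,0],28],[[0,0,0],[0,0,0],28]]'

```text
time: 10.25
tool_pos: [0.59, -0.1705, 0.2768]
tcp_rot: [-0.111, -3.137, -0.0]
wrist_force: [-5.0, 1.4, 1.3]
width: 0.386
grip_force: 62.3
```

>>> step_arm --targets '[[[0,0,0],[-1,0,0],28],[[0,0,0],[0,0,0],28]]'

```text
time: 10.42
tool_pos: [0.5908, -0.1705, 0.2768]
tcp_rot: [-0.111, -3.137, -0.0]
wrist_force: [-5.7, 0.8, 0.6]
width: 0.393
grip_force: 62.3
```

>>> step_arm --targets '[[[0,0,0],[-1,0,0],28],[[0,0,0],[0,0,0],28]]'

```text
time: 10.58
tool_pos: [0.5917, -0.1706, 0.2768]
tcp_rot: [-0.111, -3.137, -0.0]
wrist_force: [-5.7, -0.2, 1.3]
width: 0.391
grip_force: 62.3
```

>>> step_arm --targets '[[[0,0,0],[-1,0,0],28],[[0,0,0],[-1,0,0],28],[[0,0,0],[-0.4,0,0],28],[[0,0,0],[0,0,0],28]]'

```text
time: 10.92
tool_pos: [0.5941, -0.1708, 0.2768]
tcp_rot: [-0.111, -3.137, -0.0]
wrist_force: [-6.2, 0.0, 1.9]
width: 0.391
grip_force: 62.3
```

```bash
python3 -c "
from h import *
gohk(-.054,.220)"
```

```text
t 10.92 turn [ 0.    -0.003  0.002] deg 0.2 shift [ 0.2 -0.7  2.8] | 3.0 F [-6.2  0.   1.9] grasp now [ 0.5939 -0.1708  0.2228] w 0.39 g 62.3
grasp in hook mm: [-54.    0.7 222.8] Fhook [-6.2 -0.4  1.9]
```

>>> step_arm --targets '[[[0,0,0],[1,0,0],28],[[0,0,0],[0,0,1.5],28],[[0,0,0],[0,0,1.3],28],[[0,0,0],[0,0,0],28]]'

```text
time: 11.25
tool_pos: [0.594, -0.1708, 0.2739]
tcp_rot: [-0.111, -3.139, -0.0]
wrist_force: [-3.0, 1.0, -0.5]
width: 0.391
grip_force: 62.4
```

```bash
python3 -c "
from h import *
gohk(-.054,.220)"
```

```text
t 11.25 turn [ 0.    -0.     0.002] deg 0.1 shift [ 0.1 -0.7 -0.1] | 1.0 F [-3.   1.  -0.5] grasp now [ 0.5939 -0.1708  0.2199] w 0.39 g 62.4
grasp in hook mm: [-54.    0.7 219.9] Fhook [-3.1  0.8 -0.5]
```

>>> step_arm --targets '[[[0,0,0],[0.5,0,0.5],34],[[0,0,0],[0,0,0],38],[[0,0,0],[0,0,0],45],[[0,0,0],[0,0,0],55],[[0,0,0],[0,0,0],62]]' --grip_force 20

```text
time: 11.67
tool_pos: [0.5941, -0.1708, 0.2739]
tcp_rot: [0.111, 3.138, -0.0]
wrist_force: [-0.1, 0.6, 0.2]
width: 0.719
grip_force: 0.0
```

>>> step_arm --targets '[[[0,0,0],[0,0,0],62],[[0,0,0],[0,0,-10],62],[[0,0,0],[0,0,-15],62],[[0,0,0],[0,0,-25],70],[[0,0,0],[0,0,-20],80]]'

```text
time: 12.08
tool_pos: [0.5937, -0.1707, 0.3452]
tcp_rot: [0.111, 3.139, -0.0]
wrist_force: [0.8, -0.1, 0.8]
width: 0.933
grip_force: 0.0
```

```bash
python3 - <<'E'
from h import *
go([.534,.1877,.25],np.pi+.058)
im=read_camera("scene")[150:300,200:350]
cv2.imwrite("pics/s4.png",cv2.resize(im,(500,500),interpolation=3)[:,:,::-1])
E
```

```text
t 12.08 turn [-0.     0.    -0.129] deg 7.4 shift [ 38.8 361.3  41.2] | 366.0 F [ 0.8 -0.1  0.8] grasp now [ 0.5937 -0.1707  0.2912] w 0.93 g 0.0
```

View pics/s4.png

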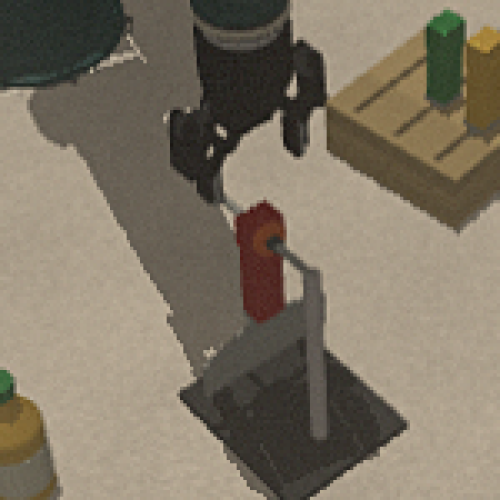

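The scene crop shows the red knife hanging square on the prong against the orange stop, at about (262,250). Next is the medium knife.

>>> step_arm --targets '[[[0,0,-0.065],[4,37,0],80],[[0,0,-0.064],[4,37,0],80],[[0,0,0],[4,37,0],80],[[0,0,0],[4,37,0],80],[[0,0,0],[4,37,0],80]]'

```text
time: 12.55
tool_pos: [0.5697, 0.015, 0.3444]
tcp_rot: [-0.09, 3.139, 0.0]
wrist_force: [0.6, -0.1, 0.5]
width: 0.94
grip_force: 0.0
```

>>> step_arm --targets '[[[0,0,0],[4,37,0],80],[[0,0,0],[4,37,0],80],[[0,0,0],[4,37,0],80],[[0,0,0],[4,37,0],80],[[0,0,0],[3,30,0],80]]'

```text
time: 12.97
tool_pos: [0.54, 0.1927, 0.3445]
tcp_rot: [-0.093, 3.139, 0.002]
wrist_force: [0.6, -0.8, -0.0]
width: 0.936
grip_force: 0.0
```

>>> step_arm --targets '[[[0,0,0],[0,0,15],80],[[0,0,0],[0,0,15],80],[[0,0,0],[0,0,0],80]]'

```text
time: 13.22
tool_pos: [0.5392, 0.1908, 0.311]
tcp_rot: [0.094, -3.136, 0.002]
wrist_force: [0.1, -0.8, -1.3]
width: 0.937
grip_force: 0.0
```

```bash
python3 - <<'E'
from h import *
go([.534,.1885,.166],np.pi+.058)
k=calibration("wrist");im=read_camera("wrist");cv2.imwrite("pics/w5.png",im[:,:,::-1])
for q,z in(("eye_medium",.165),("eye_small",.155)):
    for r in tip_of("wrist",q)[:1]: print(q,np.round(r["at"]),round(r["score"],2),ray(k,r["at"][::-1],z).round(4))
for q in("knife_medium","knife_small"):
    for r in look_for("wrist",q)[:1]: print(q,np.round(r["extent"]))
E
```

```text
t 13.22 turn [-0.001 -0.004  0.002] deg 0.3 shift [ 5.3 -2.  91. ] | 91.0 F [ 0.1 -0.8 -1.3] grasp now [0.5389 0.1907 0.257 ] w 0.94 g 0.0
eye_medium [207. 313.] 0.64 [0.537  0.1883 0.165 ]
eye_small [121. 319.] 0.61 [0.4795 0.1894 0.155 ]
knife_medium [265. 161. 352. 231.]
knife_small [286.  99. 347. 146.]
```

View pics/w5.png

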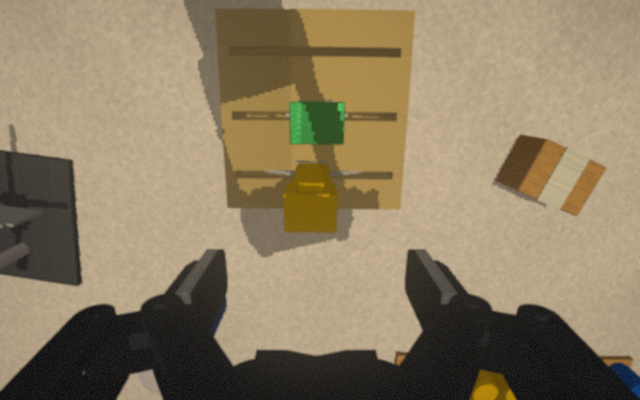

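The wrist image shows the yellow knife at about (311,205) and the green at (317,122). The yellow knife lies between the fingers.

>>> step_arm --targets '[[[0,0,0],[4.5,-2.5,20],80],[[0,0,0],[0,0,35],75],[[0,0,0],[0,0,30],65],[[0,0,0],[0,0,5],55],[[0,0,0],[0,0,0],50]]'

```text
time: 13.88
tool_pos: [0.5352, 0.1866, 0.2218]
tcp_rot: [0.09, -3.136, 0.002]
wrist_force: [-0.2, 0.1, -0.7]
width: 0.588
grip_force: 0.0
```

>>> step_arm --targets '[[[0,0,0],[0,0,0],42],[[0,0,0],[0,0,0],28],[[0,0,0],[0,0,0],28],[[0,0,0],[0,0,0],28],[[0,0,0],[0,0,0],28]]' --grip_force 60

```text
time: 14.3
tool_pos: [0.538, 0.1878, 0.2264]
tcp_rot: [-0.091, 3.135, 0.002]
wrist_force: [0.1, -0.6, 6.8]
width: 0.388
grip_force: 60.4
```

```bash
python3 - <<'E'
from h import *
go([.534,.1885,.166],np.pi+.058)
E
```

```text
t 14.3 turn [0.001 0.005 0.   ] deg 0.3 shift [4.  1.  6.4] | 8.0 F [ 0.1 -0.6  6.8] grasp now [0.5383 0.1878 0.1724] w 0.39 g 60.4
```

>>> step_arm --targets '[[[0,0,0],[0,0,-15],28],[[0,0,0],[0,0,-35],28],[[0,0,0],[0,0,-35],28],[[0,0,0],[0,-20,0],28],[[0,0,0],[0,-35,0],28]]'

```text
time: 14.72
tool_pos: [0.5412, 0.1349, 0.3128]
tcp_rot: [-0.097, 3.133, 0.005]
wrist_force: [0.5, -0.3, -2.0]
width: 0.39
grip_force: 60.7
```

>>> step_arm --targets '[[[0,0,0],[0,-38,0],28],[[0,0,0],[0,-38,0],28],[[0,0,0],[0,-35,0],28],[[0,0,0.065],[25,-10,0],28],[[0,0,0.065],[33,0,0],28]]'

```text
time: 15.13
tool_pos: [0.4897, 0.0076, 0.3088]
tcp_rot: [0.123, 3.138, -0.002]
wrist_force: [-0.4, 0.9, -0.4]
width: 0.391
grip_force: 60.9
```

>>> step_arm --targets '[[[0,0,0],[33,0,0],28],[[0,0,0],[5,-20,0],28],[[0,0,0],[0,-35,0],28],[[0,0,0],[0,-30,0],28],[[0,0,0],[0,0,0],28]]'

```text
time: 15.55
tool_pos: [0.444, -0.0752, 0.3091]
tcp_rot: [0.118, 3.138, -0.005]
wrist_force: [0.3, 0.2, -1.6]
width: 0.384
grip_force: 61.2
```

```bash
python3 -c "
from h import *
gohk(-.203,.2364)"
```

```text
t 15.55 turn [-0.003  0.001 -0.002] deg 0.2 shift [ -7.5 -85.1  18.7] | 87.0 F [ 0.3  0.2 -1.6] grasp now [ 0.444  -0.0754  0.2551] w 0.38 g 61.2
grasp in hook mm: [-210.4   84.9  255.1] Fhook [ 0.3  0.2 -1.6]
```

>>> step_arm --targets '[[[0,0,0],[-2,-25,5],28],[[0,0,0],[-2,-30,7],28],[[0,0,0],[-3.5,-30,6.7],28],[[0,0,0],[0,0,0],28],[[0,0,0],[0,0,0],28]]'

```text
time: 15.97
tool_pos: [0.4457, -0.1575, 0.2895]
tcp_rot: [-0.117, -3.138, -0.002]
wrist_force: [-0.2, -0.8, -1.7]
width: 0.392
grip_force: 61.6
```

```bash
python3 -c "
from h import *
gohk(-.203,.2364)"
```

```text
t 15.97 turn [ 0.001 -0.001 -0.002] deg 0.1 shift [ 0.3 -3.1 -0.9] | 3.0 F [-0.2 -0.8 -1.7] grasp now [ 0.4457 -0.1574  0.2355] w 0.39 g 61.6
grasp in hook mm: [-202.8    3.2  235.5] Fhook [-0.2 -0.8 -1.7]
```

>>> step_arm --targets '[[[0,0,0],[0,-3,-1],28],[[0,0,0],[0,0,0],28],[[0,0,0],[-7,0,0],28],[[0,0,0],[-7,0,0],28],[[0,0,0],[-6,0,0],28]]'

```text
time: 16.38
tool_pos: [0.4669, -0.1607, 0.2913]
tcp_rot: [0.111, 3.138, -0.0]
wrist_force: [0.3, -0.6, -1.6]
width: 0.385
grip_force: 61.6
```

>>> step_arm --targets '[[[0,0,0],[-6,0,0],28],[[0,0,0],[-6,0,0],28],[[0,0,0],[-6,0,0],28],[[0,0,0],[0,0,0],28]]'

```text
time: 16.72
tool_pos: [0.485, -0.1627, 0.2909]
tcp_rot: [0.112, 3.139, -0.0]
wrist_force: [1.4, -0.1, -0.5]
width: 0.385
grip_force: 61.5
```

```bash
python3 -c "
from h import *
gohk(-.135,.2364)"
```

```text
t 16.72 turn [-0.     0.001  0.002] deg 0.1 shift [-28.2  -0.8   0.5] | 28.0 F [ 1.4 -0.1 -0.5] grasp now [ 0.4851 -0.1627  0.2369] w 0.38 g 61.5
grasp in hook mm: [-163.1    0.8  236.9] Fhook [ 1.4  0.  -0.5]
```

>>> step_arm --targets '[[[0,0,0],[-3,0,0],28],[[0,0,0],[-3,0,0],28],[[0,0,0],[0,0,0],28]]'

```text
time: 16.97
tool_pos: [0.4901, -0.1632, 0.2908]
tcp_rot: [0.113, 3.139, -0.0]
wrist_force: [-0.0, 0.2, -0.9]
width: 0.39
grip_force: 61.5
```

```bash
python3 -c "
from h import *
avg(4);gohk(-.135,.2364)"
```

```text
avg [ 0.4898 -0.1631  0.2908  0.0738 -0.1435 -1.0583] sd [2.000e-04 0.000e+00 0.000e+00 2.021e-01 2.382e-01 2.140e-01]
t 17.17 turn [-0.    -0.     0.001] deg 0.1 shift [-23.7  -0.8   0.5] | 24.0 F [ 0.7  0.1 -1.5] grasp now [ 0.4895 -0.1631  0.2369] w 0.39 g 61.5
grasp in hook mm: [-158.7    0.8  236.9] Fhook [ 0.7  0.2 -1.5]
```

>>> step_arm --targets '[[[0,0,0],[-6,0,0],28],[[0,0,0],[-6,0,0],28],[[0,0,0],[-6,0,0],28],[[0,0,0],[-6,0,0],28],[[0,0,0],[0,0,0],28]]'

```text
time: 17.58
tool_pos: [0.5151, -0.1649, 0.291]
tcp_rot: [0.112, 3.139, -0.0]
wrist_force: [0.1, -0.4, -0.4]
width: 0.39
grip_force: 61.5
```

>>> step_arm --targets '[[[0,0,0],[-5,0,2],28],[[0,0,0],[-8,0,2],28],[[0,0,0],[-8,0,2],28],[[0,0,0],[-8,0,2],28],[[0,0,0],[-8,0,1],28]]'

```text
time: 18.0
tool_pos: [0.5513, -0.1674, 0.2813]
tcp_rot: [-0.113, -3.139, -0.0]
wrist_force: [0.0, -0.6, -1.0]
width: 0.389
grip_force: 61.5
```

>>> step_arm --targets '[[[0,0,0],[-3,0,0],28],[[0,0,0],[0,0,0],28]]'

```text
time: 18.17
tool_pos: [0.5544, -0.1677, 0.2816]
tcp_rot: [-0.112, -3.139, -0.0]
wrist_force: [0.1, 0.9, -2.1]
width: 0.388
grip_force: 61.5
```

```bash
python3 -c "
from h import *
gohk(-.085,.2275)"
```

```text
t 18.17 turn [ 0.    -0.     0.001] deg 0.1 shift [-8.6 -0.9  0.1] | 9.0 F [ 0.1  0.9 -2.1] grasp now [ 0.5544 -0.1677  0.2276] w 0.39 g 61.5
grasp in hook mm: [-93.6   0.9 227.6] Fhook [ 0.1  0.9 -2.1]
```

>>> step_arm --targets '[[[0,0,0],[-3,0,0],28],[[0,0,0],[-3,0,0],28],[[0,0,0],[-2,0,0],28],[[0,0,0],[0,0,0],28]]'

```text
time: 18.5
tool_pos: [0.5619, -0.1682, 0.2821]
tcp_rot: [0.113, 3.139, -0.0]
wrist_force: [-0.4, 0.7, -1.9]
width: 0.387
grip_force: 61.5
```

>>> step_arm --targets '[[[0,0,0],[-1,0,0],28],[[0,0,0],[-1,0,0],28],[[0,0,0],[0,0,0],28]]'

```text
time: 18.75
tool_pos: [0.5636, -0.1684, 0.282]
tcp_rot: [0.113, 3.139, -0.0]
wrist_force: [-0.2, 0.0, -1.9]
width: 0.387
grip_force: 61.5
```

>>> step_arm --targets '[[[0,0,0],[-1,0,0],28],[[0,0,0],[0,0,0],28]]'

```text
time: 18.92
tool_pos: [0.5646, -0.1685, 0.2819]
tcp_rot: [0.113, 3.139, -0.0]
wrist_force: [-0.1, 0.2, -1.5]
width: 0.383
grip_force: 61.5
```

>>> step_arm --targets '[[[0,0,0],[-1,0,0],28],[[0,0,0],[0,0,0],28]]'

```text
time: 19.08
tool_pos: [0.5656, -0.1685, 0.2819]
tcp_rot: [0.113, 3.139, -0.0]
wrist_force: [1.5, 0.1, -1.2]
width: 0.385
grip_force: 61.5
```

```bash
python3 -c "
from h import *
gohk(-.078,.2275)"
```

```text
t 19.08 turn [-0.     0.     0.001] deg 0.1 shift [-4.4 -0.9  0.4] | 4.0 F [ 1.5  0.1 -1.2] grasp now [ 0.5656 -0.1685  0.2279] w 0.38 g 61.5
grasp in hook mm: [-82.4   0.9 227.9] Fhook [ 1.5  0.2 -1.2]
```

>>> step_arm --targets '[[[0,0,0],[-1,0,0],28],[[0,0,0],[0,0,0],28]]'

```text
time: 19.25
tool_pos: [0.5666, -0.1686, 0.2819]
tcp_rot: [0.113, 3.139, -0.0]
wrist_force: [0.4, 0.4, -1.6]
width: 0.391
grip_force: 61.5
```

>>> step_arm --targets '[[[0,0,0],[-1,0,0],28],[[0,0,0],[0,0,0],28]]'

```text
time: 19.42
tool_pos: [0.5677, -0.1686, 0.2819]
tcp_rot: [0.113, 3.139, -0.0]
wrist_force: [0.8, 0.2, -1.7]
width: 0.389
grip_force: 61.5
```

>>> step_arm --targets '[[[0,0,0],[-0.7,0,0],28],[[0,0,0],[0,0,0],28]]'

```text
time: 19.58
tool_pos: [0.5683, -0.1687, 0.2819]
tcp_rot: [0.113, 3.139, -0.0]
wrist_force: [0.7, -0.4, -2.2]
width: 0.387
grip_force: 61.5
```

>>> step_arm --targets '[[[0,0,0],[-0.8,0,0],28],[[0,0,0],[0,0,0],28]]'

```text
time: 19.75
tool_pos: [0.5691, -0.1688, 0.2819]
tcp_rot: [0.113, 3.139, -0.0]
wrist_force: [0.5, -0.8, -1.3]
width: 0.389
grip_force: 61.5
```

>>> step_arm --targets '[[[0,0,0],[-0.8,0,0],28],[[0,0,0],[0,0,0],28]]'

```text
time: 19.92
tool_pos: [0.5699, -0.1688, 0.2819]
tcp_rot: [0.113, 3.139, -0.0]
wrist_force: [0.3, 0.3, -1.6]
width: 0.391
grip_force: 61.5
```

```bash
python3 -c "
from h import *
avg(3);gohk(-.078,.2275)"
```

```text
avg [ 0.5699 -0.1688  0.2819  0.1844 -0.0902 -1.1609] sd [0.     0.     0.     0.3211 0.2802 0.3476]
t 20.07 turn [-0.    -0.     0.001] deg 0.1 shift [-0.2 -0.9  0.4] | 1.0 F [ 1.1  0.7 -1.4] grasp now [ 0.5698 -0.1688  0.2279] w 0.39 g 61.5
grasp in hook mm: [-78.2   0.9 227.9] Fhook [ 1.   0.8 -1.4]
```

>>> step_arm --targets '[[[0,0,0],[-0.7,0,0],28],[[0,0,0],[0,0,0],28]]'

```text
time: 20.23
tool_pos: [0.5706, -0.1689, 0.2819]
tcp_rot: [0.113, 3.139, -0.0]
wrist_force: [1.1, 0.2, -1.3]
width: 0.384
grip_force: 61.5
```

>>> step_arm --targets '[[[0,0,0],[-0.7,0,0],28],[[0,0,0],[0,0,0],28]]'

```text
time: 20.4
tool_pos: [0.5711, -0.1689, 0.2818]
tcp_rot: [-0.113, -3.139, -0.0]
wrist_force: [-0.8, 0.4, -0.6]
width: 0.388
grip_force: 61.5
```

```bash
python3 - <<'E'
from h import *
im=read_camera("scene")[150:270,200:330]
cv2.imwrite("pics/s6.png",cv2.resize(im,(650,600),interpolation=2)[:,:,::-1])
E
```

```text
(no output)
```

View pics/s6.png

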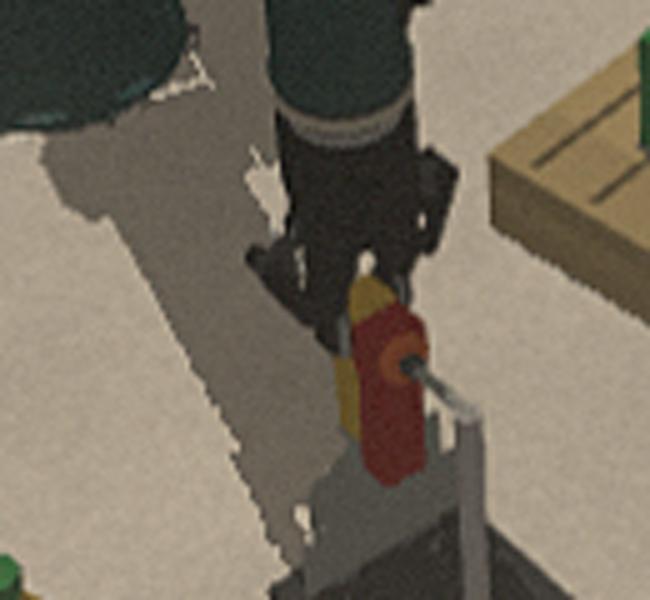

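The scene crop shows the yellow knife right behind the red one at about (370,300), and the force is starting to rise. One more small step should confirm the touch.

>>> step_arm --targets '[[[0,0,0],[-0.5,0,0],28],[[0,0,0],[0,0,0],28]]'

```text
time: 20.62
tool_pos: [0.5712, -0.1689, 0.2818]
tcp_rot: [-0.113, -3.138, -0.0]
wrist_force: [-4.0, 0.4, 0.3]
width: 0.389
grip_force: 61.6
```

```bash
python3 -c "
from h import *
avg(2);gohk(-.078,.2275)"
```

```text
avg [ 0.5712 -0.1689  0.2818 -3.595   0.491   0.6014] sd [0.    0.    0.    0.404 0.071 0.287]
t 20.72 turn [ 0.    -0.001  0.001] deg 0.1 shift [ 1.2 -0.9  0.3] | 2.0 F [-4.3  0.4  1. ] grasp now [ 0.5711 -0.1689  0.2278] w 0.39 g 61.6
grasp in hook mm: [-76.9   0.9 227.8] Fhook [-4.3  0.1  1. ]
```

>>> step_arm --targets '[[[0,0,0],[0.4,0,0],28],[[0,0,0],[0,0,1.3],28],[[0,0,0],[0,0,1.2],28],[[0,0,0],[0,0,0],28]]'

```text
time: 21.05
tool_pos: [0.5711, -0.169, 0.2793]
tcp_rot: [-0.113, -3.139, 0.0]
wrist_force: [-2.8, 0.1, 1.6]
width: 0.391
grip_force: 62.0
```

>>> step_arm --targets '[[[0,0,0],[0,0,0.3],34],[[0,0,0],[0,0,0],38],[[0,0,0],[0,0,0],45],[[0,0,0],[0,0,0],55],[[0,0,0],[0,0,0],62]]' --grip_force 20

```text
time: 21.47
tool_pos: [0.5719, -0.1689, 0.2794]
tcp_rot: [0.113, 3.138, -0.0]
wrist_force: [0.0, 0.6, 0.2]
width: 0.726
grip_force: 0.0
```

>>> step_arm --targets '[[[0,0,0],[0,0,0],62],[[0,0,0],[0,0,-10],62],[[0,0,0],[0,0,-20],62],[[0,0,0],[0,0,-25],70],[[0,0,0],[0,0,-15],80]]'

```text
time: 21.88
tool_pos: [0.572, -0.1691, 0.3523]
tcp_rot: [0.113, 3.137, -0.001]
wrist_force: [0.8, -0.1, 0.8]
width: 0.929
grip_force: 0.0
```

```bash
python3 -c "
from h import *
go([.479,.1893,.25],np.pi+.058)"
```

```text
t 21.88 turn [-0.001  0.003 -0.13 ] deg 7.4 shift [ 72.1 363.2  48.3] | 373.0 F [ 0.8 -0.1  0.8] grasp now [ 0.5722 -0.1691  0.2983] w 0.93 g 0.0
```

>>> step_arm --targets '[[[0,0,-0.065],[7,36,0],80],[[0,0,-0.065],[7,36,0],80],[[0,0,0],[7,36,0],80],[[0,0,0],[7,36,0],80],[[0,0,0],[7,36,0],80]]'

```text
time: 22.3
tool_pos: [0.5325, 0.0115, 0.3502]
tcp_rot: [-0.09, 3.139, 0.0]
wrist_force: [0.0, 0.4, 0.9]
width: 0.937
grip_force: 0.0
```

>>> step_arm --targets '[[[0,0,0],[7,36,0],80],[[0,0,0],[7,36,0],80],[[0,0,0],[7,36,0],80],[[0,0,0],[7,36,0],80],[[0,0,0],[7,36,0],80]]'

```text
time: 22.72
tool_pos: [0.4869, 0.1895, 0.3503]
tcp_rot: [-0.091, 3.138, 0.001]
wrist_force: [0.9, -0.4, -0.4]
width: 0.938
grip_force: 0.0
```

>>> step_arm --targets '[[[0,0,0],[0,0,20],80],[[0,0,0],[0,0,20],80],[[0,0,0],[0,0,0],80],[[0,0,0],[0,0,0],80]]'

```text
time: 23.05
tool_pos: [0.4868, 0.1878, 0.3087]
tcp_rot: [0.092, -3.138, 0.001]
wrist_force: [0.0, 0.1, 1.0]
width: 0.936
grip_force: 0.0
```

```bash
python3 - <<'E'
from h import *
go([.478,.1895,.155],np.pi+.058)
k=calibration("wrist");read_camera("wrist")
for r in tip_of("wrist","eye_small")[:1]: print(np.round(r["at"]),round(r["score"],2),ray(k,r["at"][::-1],.155).round(4))
E
```

```text
t 23.05 turn [-0.001 -0.002  0.001] deg 0.1 shift [ 8.7  2.2 99.7] | 100.0 F [0.  0.1 1. ] grasp now [0.4867 0.1878 0.2547] w 0.94 g 0.0
[197. 319.] 0.72 [0.4797 0.1894 0.155 ]
```

>>> step_arm --targets '[[[0,0,0],[8,2,25],80],[[0,0,0],[0,0,35],75],[[0,0,0],[0,0,32],65],[[0,0,0],[0,0,7],55],[[0,0,0],[0,0,0],50]]'

```text
time: 23.57
tool_pos: [0.4784, 0.1884, 0.2086]
tcp_rot: [0.09, -3.136, 0.002]
wrist_force: [0.5, 0.0, 0.3]
width: 0.587
grip_force: 0.0
```

>>> step_arm --targets '[[[0,0,0],[0,0,0],42],[[0,0,0],[0,0,0],28],[[0,0,0],[0,0,0],28],[[0,0,0],[0,0,0],28],[[0,0,0],[0,0,0],28]]' --grip_force 60

```text
time: 23.98
tool_pos: [0.4812, 0.1898, 0.2129]
tcp_rot: [-0.091, 3.135, 0.002]
wrist_force: [0.5, -0.1, 7.0]
width: 0.39
grip_force: 61.2
```

```bash
python3 - <<'E'
from h import *
go([.478,.1895,.155],np.pi+.058);avg(2)
E
```

```text
t 23.98 turn [0.001 0.005 0.   ] deg 0.3 shift [ 3.2 -0.1  3.9] | 5.0 F [ 0.5 -0.1  7. ] grasp now [0.4815 0.1899 0.1589] w 0.39 g 61.2
avg [ 0.4812  0.1898  0.2129  0.4387 -0.4589  6.5855] sd [0.     0.     0.     0.0277 0.328  0.4505]
```

>>> step_arm --targets '[[[0,0,0],[0,0,-15],28],[[0,0,0],[0,0,-38],28],[[0,0,0],[0,0,-38],28],[[0,0,0],[0,-20,0],28],[[0,0,0],[0,-35,0],28]]'

```text
time: 24.5
tool_pos: [0.4846, 0.1365, 0.3057]
tcp_rot: [-0.097, 3.132, 0.005]
wrist_force: [0.4, 0.2, -1.5]
width: 0.391
grip_force: 60.7
```

>>> step_arm --targets '[[[0,0,0],[0,-38,0],28],[[0,0,0],[0,-38,0],28],[[0,0,0],[0,-35,0],28],[[0,0,0.065],[15,-25,0],28],[[0,0,0.065],[20,-20,0],28]]'

```text
time: 24.92
tool_pos: [0.456, -0.0243, 0.3018]
tcp_rot: [0.12, 3.138, -0.001]
wrist_force: [-0.5, -0.6, -0.7]
width: 0.391
grip_force: 60.6
```

>>> step_arm --targets '[[[0,0,0],[3,-35,0],28],[[0,0,0],[0,-35,0],28],[[0,0,0],[0,-30,0],28],[[0,0,0],[0,0,0],28]]'

```text
time: 25.25
tool_pos: [0.4448, -0.1258, 0.3019]
tcp_rot: [0.119, 3.138, -0.005]
wrist_force: [0.3, -0.2, -1.3]
width: 0.387
grip_force: 60.9
```

```bash
python3 -c "
from h import *
gohk(-.203,.2329)"
```

```text
t 25.25 turn [-0.003  0.001 -0.003] deg 0.3 shift [ -3.  -34.6  15. ] | 38.0 F [ 0.3 -0.2 -1.3] grasp now [ 0.4448 -0.126   0.2479] w 0.39 g 60.9
grasp in hook mm: [-205.9   34.5  247.9] Fhook [ 0.3 -0.2 -1.3]
```

>>> step_arm --targets '[[[0,0,0],[-3,-17,7],28],[[0,0,-0.003],[0,-18,8],28],[[0,0,0],[0,0,0],28],[[0,0,0],[0,0,0],28]]'

```text
time: 25.58
tool_pos: [0.4454, -0.1566, 0.2858]
tcp_rot: [-0.111, -3.139, -0.002]
wrist_force: [-0.4, -0.1, -1.1]
width: 0.39
grip_force: 60.8
```

```bash
python3 -c "
from h import *
gohk(-.203,.2329)"
```

```text
t 25.58 turn [ 0.001 -0.001  0.003] deg 0.2 shift [-0.2 -4.  -1.1] | 4.0 F [-0.4 -0.1 -1.1] grasp now [ 0.4453 -0.1566  0.2318] w 0.39 g 60.8
grasp in hook mm: [-203.2    4.   231.8] Fhook [-0.4 -0.1 -1.1]
```

>>> step_arm --targets '[[[0,0,0],[0,-3.8,-0.5],28],[[0,0,0],[0,0,0],28],[[0,0,0],[-7,0,0],28],[[0,0,0],[-7,0,0],28],[[0,0,0],[-6,0,0],28]]'

```text
time: 26.0
tool_pos: [0.4666, -0.1616, 0.2871]
tcp_rot: [0.107, 3.139, -0.0]
wrist_force: [0.2, 0.3, -1.7]
width: 0.391
grip_force: 60.9
```

>>> step_arm --targets '[[[0,0,0],[-6,0,0],28],[[0,0,0],[-6,0,0],28],[[0,0,0],[-6,0,0],28],[[0,0,0],[-5,0,0],28],[[0,0,0],[0,0,0],28]]'

```text
time: 26.42
tool_pos: [0.4894, -0.1636, 0.2865]
tcp_rot: [0.108, 3.139, -0.0]
wrist_force: [0.0, -0.4, -0.2]
width: 0.387
grip_force: 60.9
```

```bash
python3 -c "
from h import *
gohk(-.136,.2329)"
```

```text
t 26.42 turn [-0.     0.     0.004] deg 0.3 shift [-22.7  -0.2  -0.4] | 23.0 F [ 0.  -0.4 -0.2] grasp now [ 0.4894 -0.1636  0.2325] w 0.39 g 60.9
grasp in hook mm: [-1.587e+02  2.000e-01  2.325e+02] Fhook [ 0.1 -0.4 -0.2]
```

>>> step_arm --targets '[[[0,0,0],[-7,0,0],28],[[0,0,0],[-7,0,0],28],[[0,0,0],[-7,0,0],28],[[0,0,0],[-4,0,0],28],[[0,0,0],[0,0,0],28]]'

```text
time: 26.83
tool_pos: [0.5143, -0.1653, 0.2867]
tcp_rot: [0.108, 3.139, -0.0]
wrist_force: [0.2, -1.2, -0.7]
width: 0.394
grip_force: 60.9
```

>>> step_arm --targets '[[[0,0,0],[-3,0,2],28],[[0,0,0],[-5,0,2],28],[[0,0,0],[-5,0,2],28],[[0,0,0],[-5,0,2],28],[[0,0,0],[-4,0,0],28]]'

```text
time: 27.25
tool_pos: [0.5355, -0.1666, 0.2779]
tcp_rot: [-0.108, -3.139, -0.001]
wrist_force: [0.3, 0.2, -0.6]
width: 0.392
grip_force: 60.9
```

>>> step_arm --targets '[[[0,0,0],[0,0,0],28],[[0,0,0],[0,0,0],28]]'

```text
time: 27.42
tool_pos: [0.5354, -0.1667, 0.2785]
tcp_rot: [-0.108, -3.139, -0.0]
wrist_force: [0.3, -1.3, -0.7]
width: 0.392
grip_force: 60.9
```

```bash
python3 -c "
from h import *
gohk(-.103,.2244)"
```

```text
t 27.42 turn [ 0.    -0.     0.004] deg 0.3 shift [-9.6 -0.5  0.1] | 10.0 F [ 0.3 -1.3 -0.7] grasp now [ 0.5354 -0.1667  0.2245] w 0.39 g 60.9
grasp in hook mm: [-112.6    0.5  224.5] Fhook [ 0.4 -1.3 -0.7]
```

>>> step_arm --targets '[[[0,0,0],[-2,0,0],28],[[0,0,0],[-2,0,0],28],[[0,0,0],[-1,0,0],28],[[0,0,0],[0,0,0],28]]'

```text
time: 27.75
tool_pos: [0.5405, -0.1671, 0.2788]
tcp_rot: [0.108, 3.139, -0.0]
wrist_force: [-0.2, -0.7, -1.0]
width: 0.392
grip_force: 60.9
```

>>> step_arm --targets '[[[0,0,0],[-1,0,0],28],[[0,0,0],[0,0,0],28]]'

```text
time: 27.92
tool_pos: [0.5413, -0.1672, 0.2787]
tcp_rot: [0.108, 3.14, -0.0]
wrist_force: [-0.0, 0.4, -1.5]
width: 0.388
grip_force: 60.9
```

>>> step_arm --targets '[[[0,0,0],[-0.8,0,0],28],[[0,0,0],[0,0,0],28]]'

```text
time: 28.08
tool_pos: [0.5421, -0.1672, 0.2786]
tcp_rot: [0.108, 3.14, -0.0]
wrist_force: [0.6, -0.9, -0.8]
width: 0.388
grip_force: 60.9
```

>>> step_arm --targets '[[[0,0,0],[-0.8,0,0],28],[[0,0,0],[0,0,0],28]]'

```text
time: 28.25
tool_pos: [0.5429, -0.1673, 0.2786]
tcp_rot: [0.108, 3.14, -0.0]
wrist_force: [0.2, -0.5, -0.2]
width: 0.389
grip_force: 60.9
```

>>> step_arm --targets '[[[0,0,0],[-0.8,0,0],28],[[0,0,0],[0,0,0],28]]'

```text
time: 28.42
tool_pos: [0.5435, -0.1672, 0.2785]
tcp_rot: [-0.108, -3.139, -0.0]
wrist_force: [-0.6, -0.1, -0.1]
width: 0.389
grip_force: 60.8
```

>>> step_arm --targets '[[[0,0,0],[-0.6,0,0],28],[[0,0,0],[0,0,0],28]]'

```text
time: 28.58
tool_pos: [0.5439, -0.1672, 0.2785]
tcp_rot: [-0.108, -3.139, -0.0]
wrist_force: [-1.8, 0.4, 0.2]
width: 0.387
grip_force: 60.9
```

```bash
python3 -c "
from h import *
avg(2);gohk(-.103,.2219)"
```

```text
avg [ 0.5439 -0.1672  0.2785 -2.3857  0.7516 -0.0644] sd [0.     0.     0.     0.5671 0.3273 0.2249]
t 28.68 turn [ 0.    -0.001  0.004] deg 0.2 shift [-1.1 -0.6  2.6] | 3.0 F [-2.1  0.9  0.8] grasp now [ 0.5438 -0.1672  0.2245] w 0.39 g 60.9
grasp in hook mm: [-104.2    0.6  224.5] Fhook [-2.1  0.8  0.8]
```

>>> step_arm --targets '[[[0,0,0],[-0.5,0,0],28],[[0,0,0],[0,0,0],28]]'

```text
time: 28.85
tool_pos: [0.544, -0.1673, 0.2785]
tcp_rot: [-0.108, -3.138, -0.0]
wrist_force: [-4.7, 0.8, 1.9]
width: 0.387
grip_force: 61.0
```

```bash
python3 -c "
from h import *
avg(2)"
```

```text
avg [ 0.544  -0.1673  0.2785 -4.3532  0.9599  1.8079] sd [0.     0.     0.     0.2975 0.1908 0.1366]
```

Touching firmly at about 4.5 N, below the stop's 6 N. Now I'll lower the knife to hang and release it.

>>> step_arm --targets '[[[0,0,0],[0.3,0,0],28],[[0,0,0],[0,0,1.3],28],[[0,0,0],[0,0,1.2],28],[[0,0,0],[0,0,0],28]]'

```text
time: 29.28
tool_pos: [0.544, -0.1674, 0.276]
tcp_rot: [-0.108, -3.139, 0.0]
wrist_force: [-4.8, -0.4, 1.6]
width: 0.387
grip_force: 61.2
```

>>> step_arm --targets '[[[0,0,0],[0,0,0.3],34],[[0,0,0],[0,0,0],38],[[0,0,0],[0,0,0],45],[[0,0,0],[0,0,0],55],[[0,0,0],[0,0,0],62]]' --grip_force 20

```text
time: 29.7
tool_pos: [0.5451, -0.1674, 0.2762]
tcp_rot: [0.108, 3.138, -0.001]
wrist_force: [-0.7, 0.8, -0.9]
width: 0.723
grip_force: 0.0
```

>>> step_arm --targets '[[[0,0,0],[0,0,0],62],[[0,0,0],[0,0,-10],62],[[0,0,0],[0,0,-20],62],[[0,0,0],[0,0,-25],70],[[0,0,0],[0,0,-25],80]]'

```text
time: 30.12
tool_pos: [0.5442, -0.1672, 0.3568]
tcp_rot: [-0.108, -3.139, -0.001]
wrist_force: [0.5, -0.8, 0.7]
width: 0.931
grip_force: 0.0
```

>>> step_arm --targets '[[[0,0,0],[10,30,-10],80],[[0,0,0],[10,35,0],80],[[0,0,0],[10,35,0],80],[[0,0,0],[10,35,0],80],[[0,0,0],[0,0,0],80]]'

```text
time: 30.53
tool_pos: [0.5127, -0.025, 0.3671]
tcp_rot: [0.101, 3.139, 0.005]
wrist_force: [-0.4, -0.8, -0.1]
width: 0.934
grip_force: 0.0
```

```bash
python3 - <<'E'
from h import *
im=read_camera("scene")[165:265,215:315];im2=read_camera("top")[140:260,340:460]
cv2.imwrite("pics/s7.png",np.hstack([cv2.resize(i,(400,400),interpolation=2) for i in(im,im2)])[:,:,::-1])
E
```

```text
(no output)
```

View pics/s7.png

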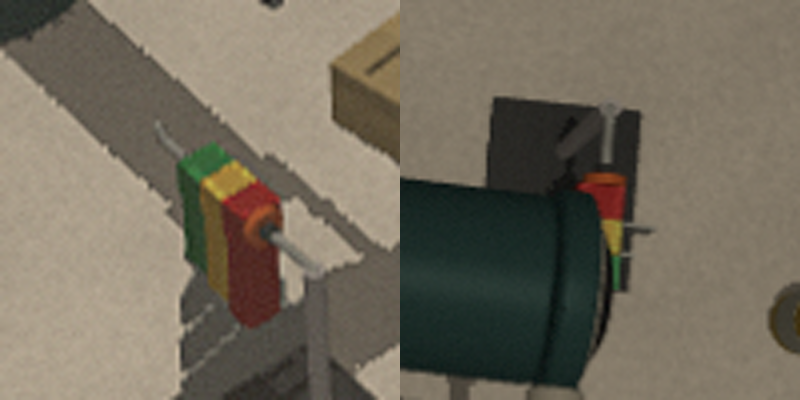

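The scene crop shows green, yellow and red hanging snug in a row, at about (205,175), (225,190) and (255,210), against the orange stop. The gripper is clear, so I'll hand in.

```bash
python3 -c "
from workcell import *
print(finish_job())"
```

```text
the job is handed in; nothing more can be done
None
```

All three knives hang on the hook in a snug row, large at the back, then medium, then small; the stop was pushed in about 4 mm (judged from arm travel), the arm touched none of the bystanders, and the job was handed in at about 31 s.

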